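Line up the slate tags, then turn the accessory carousel to the pourer and hold it

ROBOT

A 6-joint arm with a two-finger parallel gripper is mounted at the origin on a cart in front of the work surface, level with it; the furniture and walls round the work are solid. World frame = base frame: x ahead of the robot, y to its left, z up, the work surface at z = 0. Lengths are in m, angles in rad, forces in N, time in s.
With the tool pointing down it reaches from about 0.275 to 1 m from the base axis. Payload 8.4 kg.
Tool frame: the origin (TCP) lies midway between the tips of the shut fingers; the grasp point (between the pads) lies 19 mm behind it; y points along the fingers, z is the direction in which the jaws open and shut, and the axes are right-handed (so a half turn about y gives the same grasp; the last joint's range is limited). The gripper opens to 85 mm and grips with 20 to 120 N. Pads are 22 mm wide; open, the fingers measure 114 mm over their backs; the gripper's body (76 mm by 85 mm) begins 54 mm behind the grasp point. The pads swing forward as they close: fully open they stand 13 mm farther back than shut.
Start: joints at [-1.237, 0.353, 1.633, -0, 1.155, -0.002], TCP at [0.206, -0.59, 0.231] pointing down, gripper open.
Joint ranges: [-2.63, 2.63], [-0.92, 2.1], [0.06, 2.66], [-1.3, 4.44], [0, 2.69], [-3.02, 3.02]. Speed limits (rad/s): [2.22, 2.22, 2.79, 3.14, 3.14, 3.14].

INTERFACE

Orientations are given as a 3x3 rotation matrix whose columns are the frame's x, y, z axes.
In Python, from plant import telemetry, read_camera, camera_params, env, trace, tip_of gives the robot as it stands. The module is installed in compiled form; this text tells all that it offers.
- The arm moves only by the tool drive_tool, never from a script. Its argument "commands" is a list of rows, each a list of 5 numbers: the opening, from 0 (shut) to 1 (fully open), then the shift along the tool's x, y, z normalised to -1 to 1, where 1 is 10 cm, then the turn about the tool's y normalised to -1 to 1, where 1 is 360 degrees. A call has 1 to 5 rows; each row is the pose to reach, as a shift and turn from the pose commanded when the call began, along the tool's axes at that moment, turning the shorter way round; what a row does not reach only later rows make up. A row lasts 1/10 s, in which the tool goes at most 50 mm and 8.59 degrees, less where a joint would pass 70% of its speed; a pose out of reach is approached as far as the arm can. A call with a number of a shift or a turn outside -1 to 1 is refused whole. A call with a gripper value outside its range is refused whole. The fingers move at their own pace and stop on an object; "grip_force" is the grip in N (left out, the last holds). Time passes only in rows, so rows that repeat a pose let the fingers close. It gives the time, the measured TCP pose, the force and the opening at its end, in the units of the state.
- telemetry.sense(): the state, without advancing time (a new reading comes with each control period).
- read_camera(name): name is "scene" or "top" or "wrist"; returns the picture (384x512x3 uint8, red, green, blue); there is no depth.
- camera_params(name): a dict with "K" (3x3 intrinsics, pixels), "cam_to_world" (4x4, takes a point from camera to world coordinates). Camera axes: x right, y up, looking along -z (the intrinsics and any distortion apply to the point x, -y, -z); pixel columns grow to the right and rows downward; lengths in m; the calibration is good to about 2 mm. A picture is of the moment at which its call begins: read the wrist's pose just before it. camera_params takes no time and is no camera call; for the wrist camera it gives the pose at the moment of the call.
- env.sign_off(): hands the job in, once; it reports no verdict.
Trained networks look in the newest picture that a camera, given by its name, has taken for a name from the list of things; names that differ only in an ending like _2 or _b are one class to them, and where a whole thing is asked for, a point or a joint stands for the part that bears it (a point fixed in the world has none). Each returns a list of dicts, best first, with "conf" (0 to 1); they miss things now and then, are a little off and sometimes report something else, mostly with a low value. They report only what shows in the picture. A call takes as long as a camera call. They do not tell look-alikes from the thing itself.
- trace(camera, name): "mask" (384x512 bool, what is visible of it) and "box" ([left, top, width, height] in pixels, round what is visible of it).
- tip_of(camera, name): "at" ([row, column] in pixels: a listed point, or the origin of a listed thing).
The state is a dict: "t": time; "joint_positions": joint angles; "qd": joint speeds; "joint_efforts": joint torques, N m; "eef_pos": TCP position; "ee_rot": TCP orientation; "wrist_force": force on the tool from outside, world axes, zero at the start; "ft_torque": the same for the moment, N m; "finger_gap": finger opening in m.
Only numpy, scipy, OpenCV 4.12 (cv2) and the standard library are available. Lean on these libraries where they do the work, as an engineer would, in place of code of your own. Each camera call takes 0.05 s, during which the arm holds its last target.

TASK

Tidy the accessory display: line up the three slate price tags in a straight, even row, standing flush against the front edge of the low wooden rail (the long edge nearer the robot), one in the middle of each of its three bays between the brass studs. Then turn the carousel by its handle bar until the pourer with the bent spout stands right in line with the brass pointer on the foot, and finish with the bar still gripped, holding the carousel still. Leave the tasting glass, felt wiper and chalk where they are.

Things in the scene. Friction and masses are not known exactly. Their poses are not given: they have to be found in the camera images.
- tag_rail: Low dark wooden rail, fixed, 376 (own y) x 24 (own x) x 10 mm high; origin at the centre of its underside. Its own -x face, towards the robot, is the front edge. Four brass studs, 12 mm wide, stand 4 mm above its top at own y = -180, -60, 60, 180 mm; the bays' middles are at own y = -120, 0, 120 mm. The centre of a flush tag is at own x = -23 mm.
- tag_0_mid (a point): One of three loose slate price tags (50 g), upright, askew, before the rail, roughly one before each bay. Wooden foot 22 (own x) x 66 (own y) x 14 mm high; on it an upright slate 8 mm thick, 60 mm wide, up to 56 mm high, its mid-plane 1 mm to own +x of the foot's centre. Point: over the foot's centre, 28 mm above the counter. Own x points roughly to the rail.
- tag_1_mid (a point): One of three loose slate price tags (50 g), upright, askew, before the rail, roughly one before each bay. Wooden foot 22 (own x) x 66 (own y) x 14 mm high; on it an upright slate 8 mm thick, 60 mm wide, up to 56 mm high, its mid-plane 1 mm to own +x of the foot's centre. Point: over the foot's centre, 28 mm above the counter. Own x points roughly to the rail.
- tag_2_mid (a point): One of three loose slate price tags (50 g), upright, askew, before the rail, roughly one before each bay. Wooden foot 22 (own x) x 66 (own y) x 14 mm high; on it an upright slate 8 mm thick, 60 mm wide, up to 56 mm high, its mid-plane 1 mm to own +x of the foot's centre. Point: over the foot's centre, 28 mm above the counter. Own x points roughly to the rail.
- carousel_base: Fixed round foot of the accessory carousel, 244 mm across, 12 mm high; origin on the turning axis at the counter. Brass pointer with a small ball at its own -x side, 133 mm from the axis, turned roughly to the robot: this is the front.
- carousel (a joint): Angle of the carousel's disc (232 mm across, top 30 mm above the counter) about the vertical axis, rad, positive counter-clockwise from above. 0 = pourer exactly in line with the brass pointer. Light bearing friction (about 0.06 N m); it stays where it is left. Starts between 0.5 and 1.4.
- handle_bar: Dark wooden handle bar on the carousel's central post, turning with the disc: 74 (own x) x 20 (own y) x 36 mm high; origin at its centre, on the turning axis, 154 mm above the counter. Grip it from above across its 20 mm thickness. It lies along the line from the pourer to the mushroom-shaped cork, own -x towards the pourer.
- pourer_mid (a point): Bottle pourer with a black plug and thin bent spout, 81 mm tall, fixed on the carousel 76 mm from the axis; point 40 mm above its foot; its top is 113 mm above the counter. The other three sockets, at quarter turns, hold two stoppers standing on round knobs (top 90 mm above the counter) and, opposite, a mushroom-shaped cork (79 mm).
- glass: Stemmed tasting glass, 65 mm across, 155 mm tall, loose, behind the carousel; origin at the centre of its underside. To be left alone.
- wiper: Felt slate wiper, 52x84x26 mm, loose, behind the rail; origin at the centre of its underside. To be left alone.
- chalk: Square white chalk stick, 13x60x11 mm, loose, behind the rail; origin at the centre of its underside. To be left alone.
Things that resemble listed ones, but are neither listed nor needed, are in the scene too. Leave any blue or turquoise look-alike of the part that bears tag_2_mid alone.

How it is judged:
On the way, in this order (a step that is already met when the one before it is completed fails the run):
1. the three tags stand in a row against the rail, one in each bay (((x of tag_0_mid in the frame of tag_rail between -0.029 and -0.018 m and y of tag_0_mid in the frame of tag_rail between -0.136 and -0.104 m and z of tag_0_mid in the frame of tag_rail below 0.034 m and angle between tag_0_mid's own z axis and vertical below 0.1 rad and angle between the y axis of tag_0_mid and the y axis of tag_rail, either way round below 0.08 rad) or (x of tag_1_mid in the frame of tag_rail between -0.029 and -0.018 m and y of tag_1_mid in the frame of tag_rail between -0.136 and -0.104 m and z of tag_1_mid in the frame of tag_rail below 0.034 m and angle between tag_1_mid's own z axis and vertical below 0.1 rad and angle between the y axis of tag_1_mid and the y axis of tag_rail, either way round below 0.08 rad) or (x of tag_2_mid in the frame of tag_rail between -0.029 and -0.018 m and y of tag_2_mid in the frame of tag_rail between -0.136 and -0.104 m and z of tag_2_mid in the frame of tag_rail below 0.034 m and angle between tag_2_mid's own z axis and vertical below 0.1 rad and angle between the y axis of tag_2_mid and the y axis of tag_rail, either way round below 0.08 rad)) and ((x of tag_0_mid in the frame of tag_rail between -0.029 and -0.018 m and y of tag_0_mid in the frame of tag_rail between -0.016 and 0.016 m and z of tag_0_mid in the frame of tag_rail below 0.034 m and angle between tag_0_mid's own z axis and vertical below 0.1 rad and angle between the y axis of tag_0_mid and the y axis of tag_rail, either way round below 0.08 rad) or (x of tag_1_mid in the frame of tag_rail between -0.029 and -0.018 m and y of tag_1_mid in the frame of tag_rail between -0.016 and 0.016 m and z of tag_1_mid in the frame of tag_rail below 0.034 m and angle between tag_1_mid's own z axis and vertical below 0.1 rad and angle between the y axis of tag_1_mid and the y axis of tag_rail, either way round below 0.08 rad) or (x of tag_2_mid in the frame of tag_rail between -0.029 and -0.018 m and y of tag_2_mid in the frame of tag_rail between -0.016 and 0.016 m and z of tag_2_mid in the frame of tag_rail below 0.034 m and angle between tag_2_mid's own z axis and vertical below 0.1 rad and angle between the y axis of tag_2_mid and the y axis of tag_rail, either way round below 0.08 rad)) and ((x of tag_0_mid in the frame of tag_rail between -0.029 and -0.018 m and y of tag_0_mid in the frame of tag_rail between 0.104 and 0.136 m and z of tag_0_mid in the frame of tag_rail below 0.034 m and angle between tag_0_mid's own z axis and vertical below 0.1 rad and angle between the y axis of tag_0_mid and the y axis of tag_rail, either way round below 0.08 rad) or (x of tag_1_mid in the frame of tag_rail between -0.029 and -0.018 m and y of tag_1_mid in the frame of tag_rail between 0.104 and 0.136 m and z of tag_1_mid in the frame of tag_rail below 0.034 m and angle between tag_1_mid's own z axis and vertical below 0.1 rad and angle between the y axis of tag_1_mid and the y axis of tag_rail, either way round below 0.08 rad) or (x of tag_2_mid in the frame of tag_rail between -0.029 and -0.018 m and y of tag_2_mid in the frame of tag_rail between 0.104 and 0.136 m and z of tag_2_mid in the frame of tag_rail below 0.034 m and angle between tag_2_mid's own z axis and vertical below 0.1 rad and angle between the y axis of tag_2_mid and the y axis of tag_rail, either way round below 0.08 rad))), for 0.2 s.
2. the carousel is gripped by its bar with the pourer at the pointer (value of joint carousel between -0.1 and 0.1 rad and contact force between the fingers and handle_bar above 2 N), for 0.2 s.
At the end, for the whole second after the job is handed in: One upright tag per bay, gap to the rail's front edge under 6 mm, within 16 mm of the bay's middle and 0.08 rad of parallel; pourer within 0.1 rad of the pointer, carousel at rest (under 0.05 rad/s), fingers holding the handle bar (over 2 N) (all of step 1 and all of step 2 and velocity of joint carousel between -0.05 and 0.05 rad/s); the arm keeps its last pose, push and grip.
It fails at once if the tasting glass is moved more than 25 mm or tipped (distance of glass from where it was at the start of the episode above 0.025 m or angle between glass's own z axis and vertical above 0.35 rad).
It fails at once if the felt wiper is moved more than 25 mm or tipped (distance of wiper from where it was at the start of the episode above 0.025 m or angle between wiper's own z axis and vertical above 0.35 rad).
It fails at once if the chalk stick is moved more than 25 mm or tipped (distance of chalk from where it was at the start of the episode above 0.025 m or angle between chalk's own z axis and vertical above 0.35 rad).
It also fails if it takes over 67 s, if anything falls off the work surface, if the arm or the gripper's body presses on something with over 40 N, if the wrist force passes 120 N, or if a joint passes its speed limit or range.

## Working session

There is one attempt and no reset: what is moved stays moved. The work goes in short steps, Python scripts to look and compute and a tool call to move; the robot and the scene stay as the last step left them, time stands still between calls to the robot, and variables do not carry over. Pictures are saved under pics/ and viewed, and the job is handed in when it is done.

Besides the shell and the picture viewer there is one more tool, called after ">>>" by a JSON object that holds its "fn" and its "kwargs". drive_tool: Moves the arm, as the interface text tells. Its arguments: {"type":"object","properties":{"commands":{"type":"array"},"grip_force":{"type":"number"}},"required":["commands"]}

```bash
mkdir -p pics; ls
python3 - <<'E'
from plant import telemetry, read_camera, camera_params
import cv2, numpy as np
s=telemetry.sense(); print({k:np.round(v,3).tolist() for k,v in s.items()})
for n in ("scene","top"):
    im=read_camera(n); cv2.imwrite(f"pics/{n}0.png",im[:,:,::-1])
    p=camera_params(n); print(n,np.round(p["K"],1).tolist(),np.round(p["cam_to_world"],3).tolist(),p.keys())
E
```

```text
pics
{'t': 0.0, 'joint_positions': [-1.237, 0.354, 1.634, 0.0, 1.155, -0.002], 'qd': [0.0, -0.001, 0.001, -0.0, -0.0, -0.001], 'joint_efforts': [0.002, -60.524, -34.207, 0.0, 0.009, -0.0], 'eef_pos': [0.206, -0.59, 0.231], 'ee_rot': [[-0.944, -0.0, 0.33], [-0.33, 0.001, -0.944], [-0.0, -1.0, -0.001]], 'wrist_force': [0.247, 0.763, 0.67], 'ft_torque': [-0.064, 0.047, 0.015], 'finger_gap': 0.085}
scene [[386.2, 0.0, 253.8], [0.0, 386.2, 188.3], [0.0, 0.0, 1.0]] [[-0.787, 0.244, -0.568, -0.017], [-0.617, -0.346, 0.707, 0.74], [-0.024, 0.906, 0.422, 0.59], [0.0, 0.0, 0.0, 1.0]] dict_keys(['K', 'cam_to_world'])
top [[483.7, 0.0, 258.5], [0.0, 483.7, 191.1], [0.0, 0.0, 1.0]] [[0.048, 0.974, -0.223, 0.359], [-0.999, 0.046, -0.011, -0.043], [-0.001, 0.223, 0.975, 1.276], [0.0, 0.0, 0.0, 1.0]] dict_keys(['K', 'cam_to_world'])
```

View pics/top0.png

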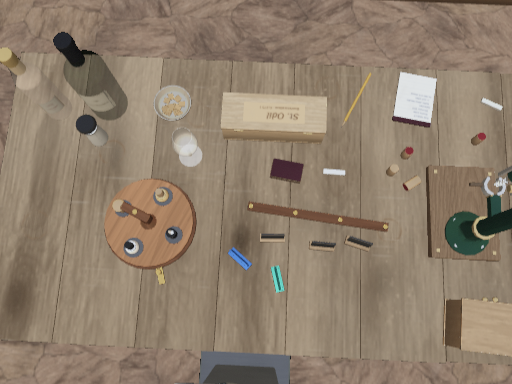

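View pics/scene0.png

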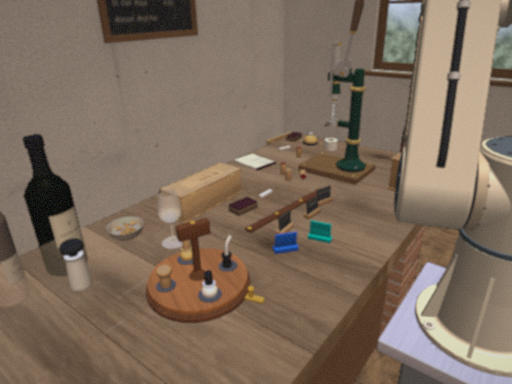

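```bash
cat > h.py <<'E'
from plant import telemetry, read_camera, camera_params, trace, tip_of
import cv2, numpy as np
def ray(p,px):
    K=p["K"];T=np.array(p["cam_to_world"]);r,c=px
    d=np.array([(c-K[0][2])/K[0][0],-(r-K[1][2])/K[1][1],-1.0]); return T[:3,3],T[:3,:3]@d
def toplane(p,px,z):
    o,d=ray(p,px); return o+d*(z-o[2])/d[2]
def proj(p,X):
    K=np.array(p["K"]);T=np.array(p["cam_to_world"]);q=T[:3,:3].T@(np.array(X,float)-T[:3,3]); q=q/-q[2]
    return np.array([K[1,2]-K[1,1]*q[1],K[0,2]+K[0,0]*q[0]])
def crop(im,r0,r1,c0,c1,s,name): cv2.imwrite(name,cv2.resize(im[r0:r1,c0:c1,::-1],None,fx=s,fy=s,interpolation=cv2.INTER_CUBIC))
E
python3 - <<'E'
from h import *
im=read_camera("top");p=camera_params("top")
for n,z in [("tag_rail",0),("tag_0_mid",.028),("carousel_base",0),("handle_bar",.154),("pourer_mid",.072),("glass",0),("wiper",0),("chalk",0)]:
    for d in tip_of("top",n)[:6]: print(n,round(d["conf"],2),np.round(d["at"],1),np.round(toplane(p,d["at"],z),3))
crop(im,190,300,220,400,4.4,"pics/tc.png"); crop(im,170,290,90,210,5,"pics/cc.png")
E
```

```text
tag_rail 0.64 [217.7 315.4] [ 0.585 -0.184  0.   ]
tag_0_mid 0.8 [242.9 362.5] [ 0.52  -0.304  0.028]
carousel_base 0.65 [219.6 146.8] [0.558 0.266 0.   ]
carousel_base 0.23 [155.3 188.6] [0.742 0.169 0.   ]
handle_bar 0.78 [214.3 135.8] [0.546 0.256 0.154]
handle_bar 0.44 [232.5 170.6] [0.507 0.17  0.154]
pourer_mid 0.54 [232.5 168.9] [0.517 0.19  0.072]
glass 0.83 [154.1 189.5] [0.746 0.167 0.   ]
wiper 0.69 [172.1 284.3] [ 0.707 -0.096  0.   ]
chalk 0.49 [172.9 337.4] [ 0.712 -0.241  0.   ]
```

View pics/tc.png

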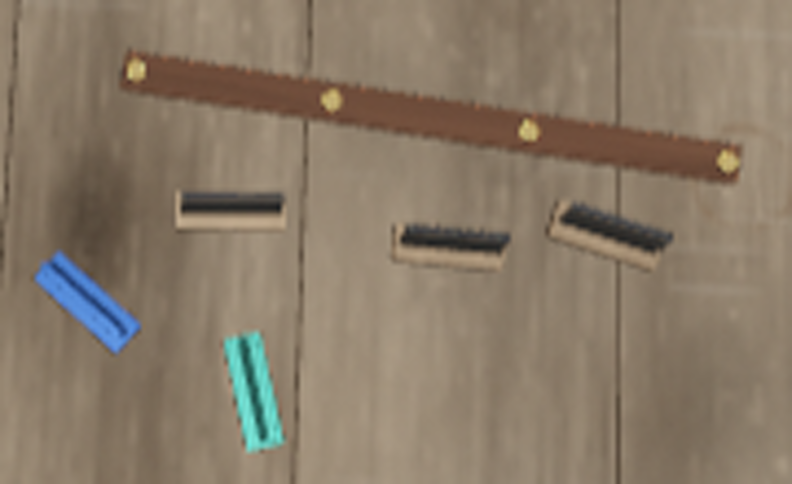

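View pics/cc.png

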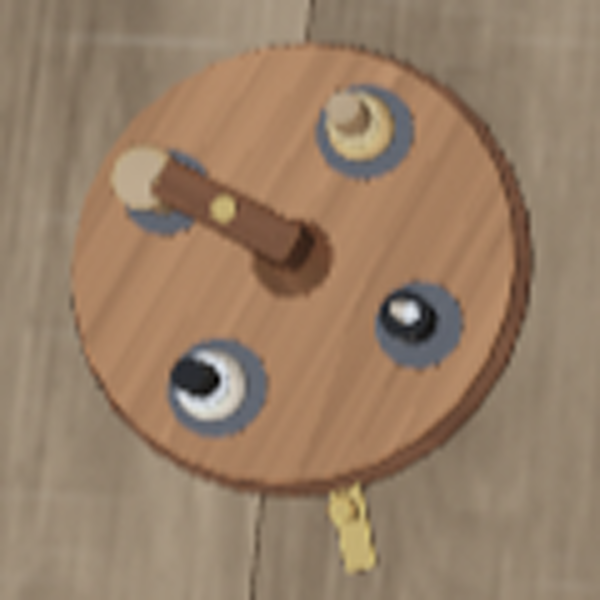

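```bash
cat >> h.py <<'E'
def cc(x,y): return ((y+.5)/4.4-.5+190,(x+.5)/4.4-.5+220)
def c5(x,y): return ((y+.5)/5-.5+170,(x+.5)/5-.5+90)
E
python3 - <<'E'
from h import *
p=camera_params("top")
S=np.array([toplane(p,cc(*q),.014) for q in [(136,70),(331,100),(529,130),(728,161)]]);print(S.round(4), np.linalg.norm(np.diff(S,axis=0),axis=1))
A=S[:, :2]; d=A[0]-A[3]; yv=d/np.linalg.norm(d); xv=np.array([yv[1],-yv[0]]); c=A.mean(0); print("rail",c,yv,xv,"yaw",np.arctan2(-yv[0],yv[1]))
for k,(a,b) in enumerate([((177,230),(285,230)),((393,262),(502,272)),((552,238),(656,270))]):
    a=toplane(p,cc(*a),0)[:2];b=toplane(p,cc(*b),0)[:2]; v=a-b;L=np.linalg.norm(v);v/=L;n=np.array([v[1],-v[0]])
    m=(a+b)/2+11*n/1000; r=m-c
    print("tag",k,m.round(4),"L",L.round(3),"yaw",np.arctan2(-v[0],v[1]).round(3),"rail frame",r@xv,r@yv)
for k,t in enumerate((.12,0,-.12)): print("target",k,(c-.023*xv+t*yv).round(4))
# carousel
bt=[toplane(p,c5(*q),.154+.018) for q in [(223,209),(160,175),(300,245)]];print("bar",np.round(bt,3))
print("ptr",toplane(p,c5(350,505),.012),toplane(p,c5(358,565),.006),"disc ctr",toplane(p,c5(292,262),.03))
print("pourer base",toplane(p,c5(420,325),.03),"stop",toplane(p,c5(364,130),.03),toplane(p,c5(218,388),.03))
E
```

```text
[[ 0.6071 -0.0091  0.014 ]
 [ 0.5943 -0.1273  0.014 ]
 [ 0.5816 -0.2467  0.014 ]
 [ 0.5685 -0.3658  0.014 ]] [0.11897867 0.11998188 0.11985088]
rail [ 0.58787031 -0.18720946] [0.10747302 0.994208  ] [ 0.994208   -0.10747302] yaw -0.10768099573771803
tag 0 [ 0.5257 -0.0702] L 0.065 yaw 0.048 rail frame -0.07437838542703833 0.10965198199309362
tag 1 [ 0.5097 -0.2015] L 0.065 yaw -0.044 rail frame -0.07616145231720026 -0.022625805613444995
tag 2 [ 0.5216 -0.2973] L 0.064 yaw -0.255 rail frame -0.054026135428824174 -0.1165578206135715
target 0 [ 0.5779 -0.0654]
target 1 [ 0.565  -0.1847]
target 2 [ 0.5521 -0.304 ]
bar [[0.549 0.256 0.172]
 [0.564 0.287 0.172]
 [0.534 0.218 0.172]]
ptr [0.42510764 0.21695484 0.012     ] [0.39507563 0.21120098 0.006     ] disc ctr [0.5475212  0.25513507 0.03      ]
pourer base [0.51779283 0.18562123 0.03      ] stop [0.6195038 0.2241263 0.03     ] [0.4803125  0.28674532 0.03      ]
```

```bash
cat >> h.py <<'E'
def go(x,y,z,yaw,s=None):
    "remaining in tool axes (units of 10cm / turns)"
    s=s or telemetry.sense(); R=np.array(s["ee_rot"]);d=R.T@(np.array([x,y,z])-s["eef_pos"])*10
    cur=np.arctan2(R[1,2],R[0,2]); t=-(yaw-cur); t=(t+np.pi/2)%np.pi-np.pi/2
    print("t",round(s["t"],2),"pos",np.round(s["eef_pos"],4),"yaw",round(cur,3),"shift",d.round(3),"turn",round(t/2/np.pi,4),"F",np.round(s["wrist_force"],1),"gap",round(float(s["finger_gap"]),4))
E
python3 - <<'E'
from h import *
go(.5226,-.2976,.12,-.255)
E
```

```text
t 0.55 pos [ 0.206  -0.5901  0.2313] yaw -1.235 shift [-3.953  1.113 -1.718] turn -0.156 F [0.1 0.3 0.7] gap 0.0854
```

>>> {"fn": "drive_tool", "kwargs": {"commands": [[1,-0.45,0,-0.2,0],[1,-0.9,0.1,-0.4,0],[1,-1,0.2,-0.43,0]]}}

```text
t: 0.85
eef_pos: [0.2886, -0.5138, 0.2113]
ee_rot: [[-0.944, 0.001, 0.331], [-0.331, 0.001, -0.944], [-0.001, -1.0, -0.0]]
wrist_force: [-1.3, -0.1, 0.4]
finger_gap: 0.0854
```

>>> {"fn": "drive_tool", "kwargs": {"commands": [[1,-0.45,0.1,-0.2,0],[1,-0.9,0.2,-0.4,0],[1,-1,0.3,-0.43,0]]}}

```text
t: 1.15
eef_pos: [0.3689, -0.4403, 0.1809]
ee_rot: [[-0.943, 0.001, 0.332], [-0.332, 0.001, -0.943], [-0.001, -1.0, -0.001]]
wrist_force: [0.0, -0.1, 0.5]
finger_gap: 0.0856
```

>>> {"fn": "drive_tool", "kwargs": {"commands": [[1,-0.45,0.1,-0.2,0],[1,-0.9,0.2,-0.4,0],[1,-1,0.3,-0.43,0]]}}

```text
t: 1.45
eef_pos: [0.4492, -0.3673, 0.1508]
ee_rot: [[-0.943, 0.001, 0.332], [-0.332, 0.0, -0.943], [-0.001, -1.0, 0.0]]
wrist_force: [-1.0, -0.9, -0.2]
finger_gap: 0.0853
```

>>> {"fn": "drive_tool", "kwargs": {"commands": [[1,-0.45,0,-0.2,-0.024],[1,-0.9,0,-0.4,-0.048],[1,-0.95,0,-0.43,-0.072],[1,-0.95,0,-0.43,-0.095],[1,-0.95,0,-0.43,-0.118]]}}

```text
t: 1.95
eef_pos: [0.5222, -0.2981, 0.1509]
ee_rot: [[-0.467, -0.0, 0.884], [-0.884, -0.0, -0.467], [0.001, -1.0, -0.0]]
wrist_force: [-0.4, 0.1, 0.2]
finger_gap: 0.0858
```

Run:
```python
from h import *
go(.5226,-.2976,.12,-.255)
im=read_camera("wrist"); cv2.imwrite("pics/w1.png",im[:,:,::-1])
for d in trace("wrist","tag_0_mid")[:5]: print(d["conf"],d["box"])
```

```text
t 1.95 pos [ 0.5222 -0.2981  0.1509] yaw -0.486 shift [-0.006  0.309  0.001] turn -0.0368 F [-0.4  0.1  0.2] gap 0.0858
0.98 [237.3, 140.4, 32.7, 80.2]
```

View pics/w1.png

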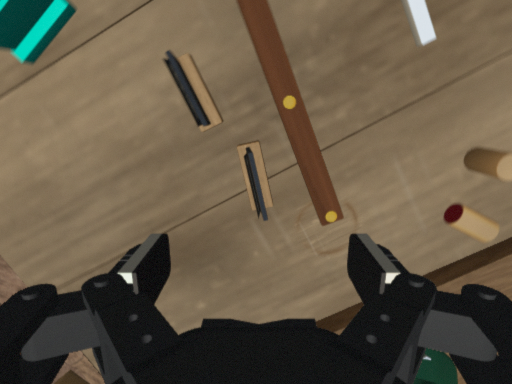

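Run:
```python
from h import *
p=camera_params("wrist")
for q in [(147,238),(141,259),(206,272)]: print(toplane(p,q,.014).round(4))
a,b,c=[toplane(p,q,.014)[:2] for q in [(147,238),(141,259),(206,272)]]
print("w,l",np.linalg.norm(a-b),np.linalg.norm(b-c),"ctr",(a+c)/2,"yaw",np.arctan2(*((b-c)*[-1,1])))
for q in [(102,290),(216,331)]: print("stud",toplane(p,q,.014).round(4))
```

```text
[ 0.5192 -0.2621  0.014 ]
[ 0.5391 -0.2664  0.014 ]
[ 0.5203 -0.3286  0.014 ]
w,l 0.020403095522085177 0.06494708429218092 ctr [ 0.51973191 -0.29534863] yaw -0.2934035795039579
stud [ 0.5801 -0.2489  0.014 ]
stud [ 0.5672 -0.3657  0.014 ]
```

>>> {"fn": "drive_tool", "kwargs": {"commands": [[1,0,0.2,0,-0.02],[1,0,0.6,0,-0.0345],[1,0,0.95,0,-0.0345]]}}

```text
t: 2.35
eef_pos: [0.5221, -0.2986, 0.0554]
ee_rot: [[-0.275, 0.001, 0.961], [-0.961, -0.001, -0.275], [0.001, -1.0, 0.001]]
wrist_force: [-0.1, -0.5, -0.7]
finger_gap: 0.0853
```

>>> {"fn": "drive_tool", "kwargs": {"commands": [[1,0,0.2,0,0],[1,0,0.34,0,0],[0,0,0.34,0,0],[0,0,0.34,0,0],[0,0,0.34,0,0]], "grip_force": 25}}

```text
t: 2.85
eef_pos: [0.5231, -0.2982, 0.0236]
ee_rot: [[-0.274, 0.002, 0.962], [-0.962, -0.001, -0.274], [0.001, -1.0, 0.002]]
wrist_force: [-0.0, -1.5, -0.7]
finger_gap: 0.0442
```

>>> {"fn": "drive_tool", "kwargs": {"commands": [[0,0,0,0,0],[0,0,0,0,0],[0,0,0,0,0]]}}

```text
t: 3.15
eef_pos: [0.5213, -0.2973, 0.0233]
ee_rot: [[-0.273, -0.002, 0.962], [-0.962, 0.001, -0.273], [0.0, -1.0, -0.002]]
wrist_force: [-12.1, 3.0, 22.5]
finger_gap: 0.0042
```

Run:
```python
from h import *
go(.5521,-.304,.022,-.1077)
im=read_camera("top"); crop(im,190,300,290,400,5,"pics/t2.png")
```

```text
t 3.15 pos [ 0.5213 -0.2973  0.0233] yaw -0.276 shift [-0.02   0.012  0.315] turn -0.0269 F [-12.1   3.   22.5] gap 0.0042
```

View pics/t2.png

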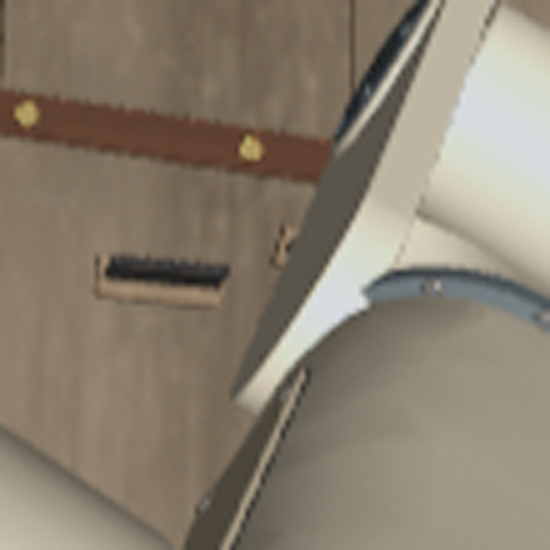

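Run:
```python
from h import *
im=read_camera("wrist"); cv2.imwrite("pics/w2.png",im[:,:,::-1])
im=read_camera("scene"); crop(im,150,270,210,370,5,"pics/s2.png")
```

```text
(no output)
```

View pics/w2.png

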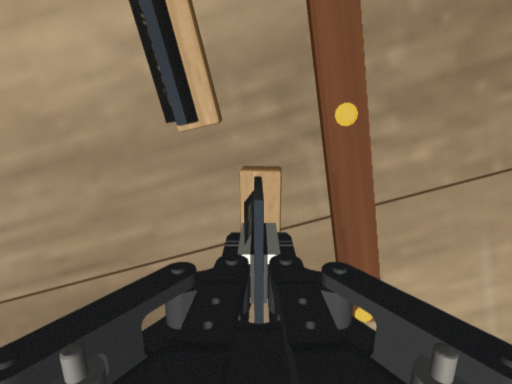

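View pics/s2.png

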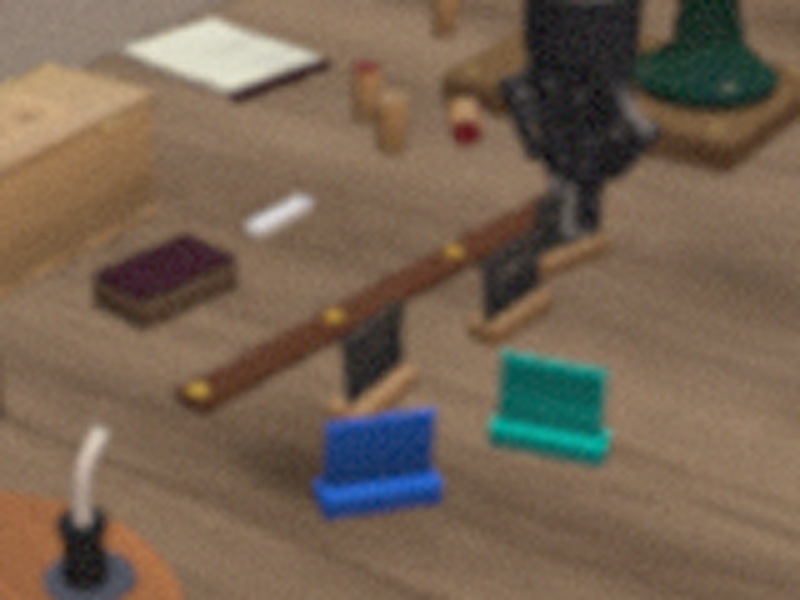

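>>> {"fn": "drive_tool", "kwargs": {"commands": [[0,0,-0.04,0,0],[0,0,-0.04,0.1,-0.015],[0,-0.01,-0.04,0.2,-0.0269],[0,-0.02,-0.04,0.3,-0.0269],[0,-0.02,-0.04,0.3,-0.0269]]}}

```text
t: 3.8
eef_pos: [0.5499, -0.3033, 0.0258]
ee_rot: [[-0.109, -0.005, 0.994], [-0.994, 0.001, -0.109], [-0.001, -1.0, -0.005]]
wrist_force: [-8.6, -0.1, 5.5]
finger_gap: 0.0036
```

Run:
```python
from h import *
go(.551,-.304,.0233,-.1077)
im=read_camera("wrist"); cv2.imwrite("pics/w3.png",im[:,:,::-1])
```

```text
t 3.8 pos [ 0.5499 -0.3033  0.0258] yaw -0.109 shift [0.006 0.025 0.012] turn -0.0002 F [-8.6 -0.1  5.5] gap 0.0036
```

View pics/w3.png

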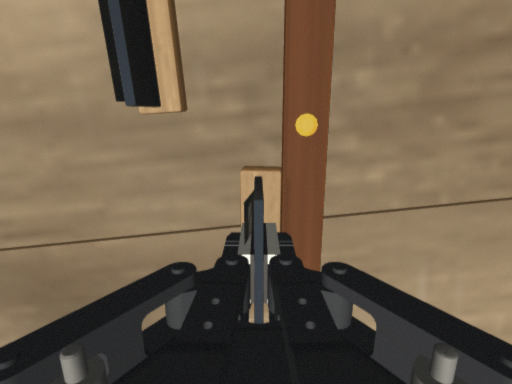

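>>> {"fn": "drive_tool", "kwargs": {"commands": [[0,0,0.035,-0.01,0],[0,0,0.035,-0.01,0],[0.35,0,0.02,-0.01,0],[0.4,0,0,-0.01,0],[0.4,0,0,-0.01,0]]}}

```text
t: 4.35
eef_pos: [0.5512, -0.3039, 0.0267]
ee_rot: [[-0.108, 0.001, 0.994], [-0.994, -0.0, -0.108], [0.0, -1.0, 0.001]]
wrist_force: [0.3, -0.4, 0.4]
finger_gap: 0.0344
```

>>> {"fn": "drive_tool", "kwargs": {"commands": [[0.5,0,-0.2,0,0],[0.6,0,-0.6,0,0],[0.8,0,-1,0,0]]}}

```text
t: 4.65
eef_pos: [0.5502, -0.3034, 0.1266]
ee_rot: [[-0.108, -0.002, 0.994], [-0.994, 0.001, -0.108], [-0.001, -1.0, -0.002]]
wrist_force: [0.9, -0.0, 0.2]
finger_gap: 0.0643
```

Run:
```python
from h import *
go(.5105,-.2015,.12,-.05)
p=camera_params("wrist");im=read_camera("wrist"); cv2.imwrite("pics/w4.png",im[:,:,::-1])
np.save("p4.npy",p["cam_to_world"])
```

```text
t 4.65 pos [ 0.5502 -0.3034  0.1266] yaw -0.108 shift [-0.97   0.068 -0.504] turn -0.0093 F [ 0.9 -0.   0.2] gap 0.0643
```

View pics/w4.png

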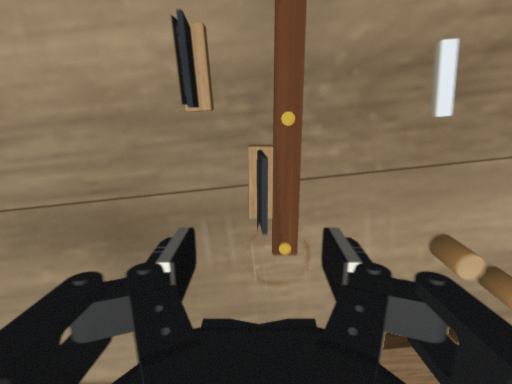

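Run:
```python
from h import *
p=camera_params("wrist")
a,b,c=[toplane(p,q,.014)[:2] for q in [(24,204),(109,212),(110,187)]]
print(np.linalg.norm(a-b),np.linalg.norm(b-c),"ctr",(a+c)/2,"yaw",np.arctan2(*((a-b)*[-1,1])))
```

```text
0.06497931318364152 0.021233359430985418 ctr [ 0.51326102 -0.20334963] yaw -0.05374213674679951
```

>>> {"fn": "drive_tool", "kwargs": {"commands": [[1,-0.48,0.1,-0.24,-0.009],[1,-0.964,0.2,-0.477,-0.009],[1,-0.964,0.3,-0.477,-0.009]]}}

```text
t: 5.0
eef_pos: [0.5112, -0.1991, 0.0959]
ee_rot: [[-0.05, -0.002, 0.999], [-0.999, 0.002, -0.05], [-0.001, -1.0, -0.002]]
wrist_force: [-0.2, -0.2, -0.1]
finger_gap: 0.0856
```

Run:
```python
from h import *
go(.513,-.2025,.024,-.052)
p=camera_params("wrist");im=read_camera("wrist"); cv2.imwrite("pics/w5.png",im[:,:,::-1])
```

```text
t 5.0 pos [ 0.5112 -0.1991  0.0959] yaw -0.05 shift [0.034 0.719 0.021] turn 0.0002 F [-0.2 -0.2 -0.1] gap 0.0856
```

View pics/w5.png

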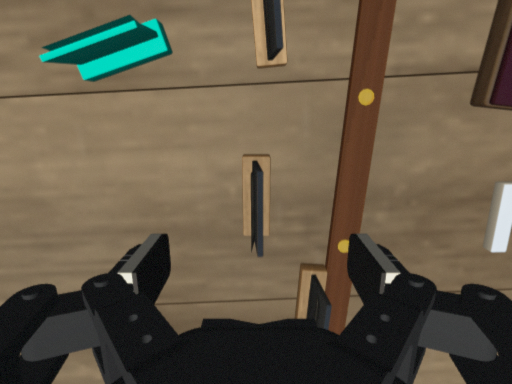

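>>> {"fn": "drive_tool", "kwargs": {"commands": [[1,0.02,0.3,0.01,0],[1,0.02,0.72,0.01,0],[0,0.02,0.72,0.01,0],[0,0.02,0.72,0.01,0],[0,0.02,0.72,0.01,0]]}}

```text
t: 5.55
eef_pos: [0.5158, -0.2057, 0.0259]
ee_rot: [[-0.052, 0.002, 0.999], [-0.999, -0.001, -0.052], [0.001, -1.0, 0.002]]
wrist_force: [0.7, 0.5, 0.5]
finger_gap: 0.0442
```

>>> {"fn": "drive_tool", "kwargs": {"commands": [[0,0,0,0,0],[0,0,0,0,0],[0,0,0,0,0],[0,0,-0.03,0,0]]}}

```text
t: 5.95
eef_pos: [0.5141, -0.2048, 0.0281]
ee_rot: [[-0.051, -0.0, 0.999], [-0.999, -0.0, -0.051], [0.0, -1.0, -0.0]]
wrist_force: [-0.2, -0.3, -0.1]
finger_gap: 0.0037
```

Run:
```python
from h import *
c=np.array([.5872,-.1872]);xv=np.array([.9942,-.1075])
print(c-.0235*xv)
go(*(c-.0235*xv),.024,-.1077)
p=camera_params("wrist");im=read_camera("wrist"); cv2.imwrite("pics/w6.png",im[:,:,::-1])
```

```text
[ 0.5638363  -0.18467375]
t 5.95 pos [ 0.5141 -0.2048  0.0281] yaw -0.051 shift [-0.227  0.04   0.487] turn 0.009 F [-0.2 -0.3 -0.1] gap 0.0037
```

View pics/w6.png

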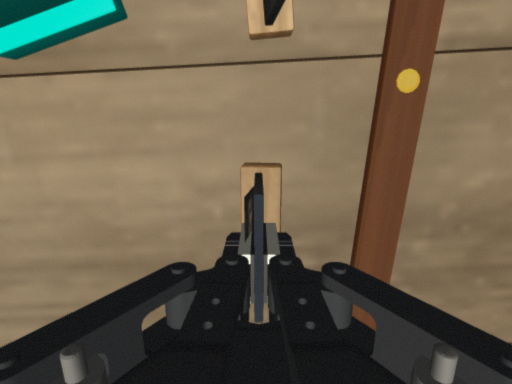

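>>> {"fn": "drive_tool", "kwargs": {"commands": [[0,-0.05,0,0.1,0.009],[0,-0.15,0,0.25,0.009],[0,-0.22,0,0.4,0.009],[0,-0.227,0,0.485,0.009],[0,-0.227,0,0.485,0.009]]}}

```text
t: 6.5
eef_pos: [0.5629, -0.1834, 0.0265]
ee_rot: [[-0.105, -0.005, 0.994], [-0.994, 0.001, -0.105], [-0.001, -1.0, -0.005]]
wrist_force: [-5.5, 2.4, 3.3]
finger_gap: 0.0034
```

Run:
```python
from h import *
go(.5638,-.1847,.024,-.1077)
p=camera_params("wrist");im=read_camera("wrist"); cv2.imwrite("pics/w7.png",im[:,:,::-1])
```

```text
t 6.5 pos [ 0.5629 -0.1834  0.0265] yaw -0.105 shift [0.012 0.025 0.01 ] turn 0.0004 F [-5.5  2.4  3.3] gap 0.0034
```

View pics/w7.png

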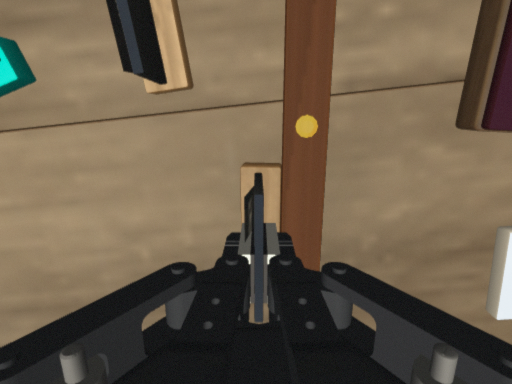

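Flush. The foot's end is at row 163 with the stud at row 126, the same as for tag 2. Lower and release.

>>> {"fn": "drive_tool", "kwargs": {"commands": [[0,0,0.035,-0.01,0],[0,0,0.035,-0.01,0],[0.35,0,0.02,-0.01,0],[0.4,0,0,-0.01,0],[0.4,0,0,-0.01,0]]}}

```text
t: 7.05
eef_pos: [0.5636, -0.1845, 0.0274]
ee_rot: [[-0.107, 0.0, 0.994], [-0.994, -0.0, -0.107], [0.0, -1.0, 0.001]]
wrist_force: [-0.6, 0.0, -0.4]
finger_gap: 0.034
```

>>> {"fn": "drive_tool", "kwargs": {"commands": [[0.5,0,-0.2,0,0],[0.6,0,-0.6,0,0],[0.8,0,-1,0,0]]}}

```text
t: 7.35
eef_pos: [0.5625, -0.1842, 0.1274]
ee_rot: [[-0.107, -0.002, 0.994], [-0.994, 0.001, -0.107], [-0.0, -1.0, -0.002]]
wrist_force: [0.2, -0.6, -0.4]
finger_gap: 0.0638
```

Run:
```python
from h import *
go(.5267,-.0702,.1,.048)
p=camera_params("wrist");im=read_camera("wrist"); cv2.imwrite("pics/w8.png",im[:,:,::-1])
```

```text
t 7.35 pos [ 0.5625 -0.1842  0.1274] yaw -0.107 shift [-1.095  0.276 -0.478] turn -0.0247 F [ 0.2 -0.6 -0.4] gap 0.0638
```

View pics/w8.png

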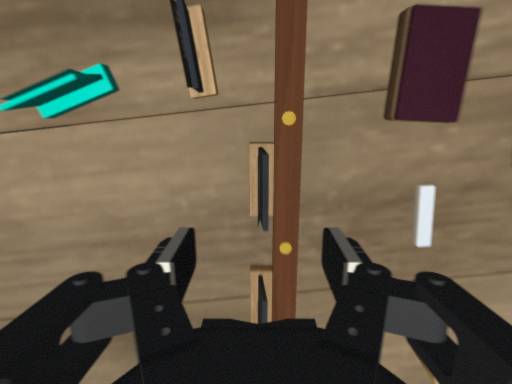

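Run:
```python
from h import *
p=camera_params("wrist")
a,b,c=[toplane(p,q,.014)[:2] for q in [(6,203),(94,215),(97,190)]]
print(np.linalg.norm(a-b),np.linalg.norm(b-c),"ctr",(a+c)/2,"yaw",np.arctan2(*((a-b)*[-1,1])))
```

```text
0.06588602241205407 0.02122745801462781 ctr [ 0.52837427 -0.07192425] yaw -0.004736939958885588
```

>>> {"fn": "drive_tool", "kwargs": {"commands": [[1,-0.48,0.1,-0.22,-0.01],[1,-0.96,0.2,-0.45,-0.019],[1,-1,0.3,-0.456,-0.019]]}}

```text
t: 7.7
eef_pos: [0.5264, -0.0771, 0.0968]
ee_rot: [[0.015, -0.002, 1.0], [-1.0, 0.001, 0.015], [-0.001, -1.0, -0.002]]
wrist_force: [-0.4, 0.3, 0.6]
finger_gap: 0.0854
```

Run:
```python
from h import *
go(.5285,-.0715,.024,.015)
p=camera_params("wrist");im=read_camera("wrist"); cv2.imwrite("pics/w9.png",im[:,:,::-1])
```

```text
t 7.7 pos [ 0.5264 -0.0771  0.0968] yaw 0.015 shift [-0.055  0.728  0.023] turn 0.0 F [-0.4  0.3  0.6] gap 0.0854
```

View pics/w9.png

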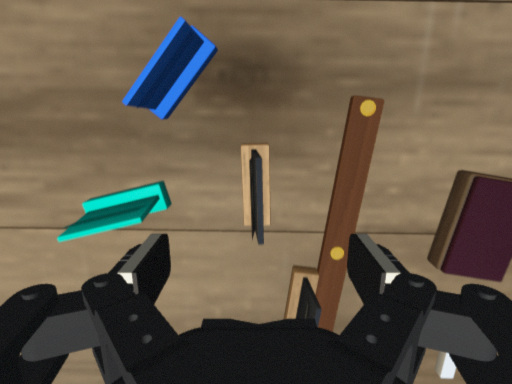

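>>> {"fn": "drive_tool", "kwargs": {"commands": [[0.6,-0.055,0.1,0.01,0],[0.6,-0.055,0.4,0.01,0],[0.6,-0.055,0.73,0.01,0],[0,-0.055,0.73,0.01,0],[0,-0.055,0.73,0.01,0]]}}

```text
t: 8.25
eef_pos: [0.5297, -0.0754, 0.024]
ee_rot: [[0.011, -0.001, 1.0], [-1.0, 0.0, 0.011], [-0.0, -1.0, -0.001]]
wrist_force: [-0.7, -1.3, -0.2]
finger_gap: 0.023
```

>>> {"fn": "drive_tool", "kwargs": {"commands": [[0,0,0,0,0],[0,0,0,0,0],[0,0,0,0,0],[0,0,-0.03,0,0]]}}

```text
t: 8.65
eef_pos: [0.5301, -0.075, 0.0287]
ee_rot: [[0.011, 0.002, 1.0], [-1.0, -0.0, 0.011], [0.0, -1.0, 0.002]]
wrist_force: [-0.1, 0.2, -0.0]
finger_gap: 0.0033
```

Run:
```python
from h import *
c=np.array([.5872,-.1872]);xv=np.array([.9942,-.1075]);yv=np.array([.1075,.9942])
go(*(c-.0235*xv+.12*yv),.024,-.1077)
p=camera_params("wrist");im=read_camera("wrist"); cv2.imwrite("pics/w10.png",im[:,:,::-1])
```

```text
t 8.65 pos [ 0.5301 -0.075   0.0287] yaw 0.011 shift [-0.091  0.048  0.467] turn 0.0189 F [-0.1  0.2 -0. ] gap 0.0033
```

View pics/w10.png

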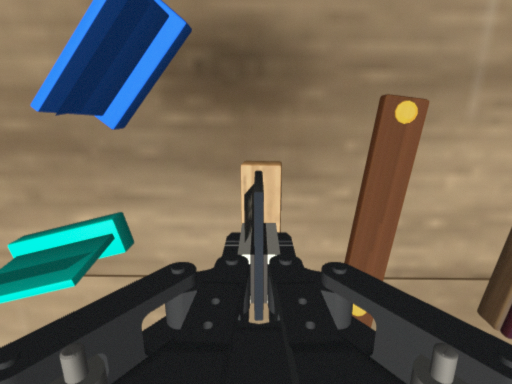

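>>> {"fn": "drive_tool", "kwargs": {"commands": [[0,-0.02,0,0.1,0.015],[0,-0.06,0,0.25,0.019],[0,-0.075,0,0.4,0.019],[0,-0.075,0,0.465,0.019],[0,-0.075,0,0.465,0.019]]}}

```text
t: 9.2
eef_pos: [0.5753, -0.0665, 0.0276]
ee_rot: [[-0.107, -0.002, 0.994], [-0.994, 0.0, -0.107], [-0.0, -1.0, -0.002]]
wrist_force: [-3.5, 0.8, 1.3]
finger_gap: 0.0033
```

Run:
```python
from h import *
c=np.array([.5872,-.1872]);xv=np.array([.9942,-.1075]);yv=np.array([.1075,.9942])
go(*(c-.0235*xv+.12*yv),.024,-.1077)
p=camera_params("wrist");im=read_camera("wrist"); cv2.imwrite("pics/w11.png",im[:,:,::-1])
```

```text
t 9.2 pos [ 0.5753 -0.0665  0.0276] yaw -0.108 shift [-0.012  0.036  0.013] turn 0.0 F [-3.5  0.8  1.3] gap 0.0033
```

View pics/w11.png

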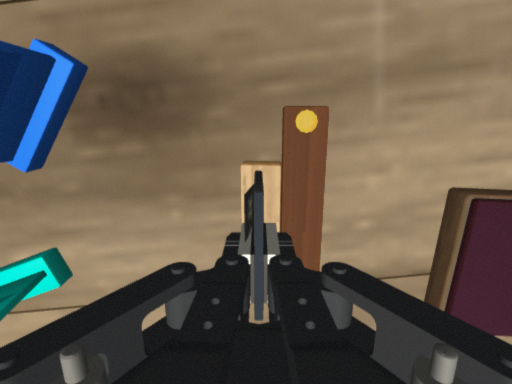

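>>> {"fn": "drive_tool", "kwargs": {"commands": [[0,0,0.035,-0.01,0],[0,0,0.035,-0.01,0],[0.35,0,0.02,-0.01,0],[0.4,0,0,-0.01,0],[0.4,0,0,-0.01,0]]}}

```text
t: 9.75
eef_pos: [0.5753, -0.0667, 0.0276]
ee_rot: [[-0.108, 0.001, 0.994], [-0.994, -0.0, -0.108], [0.0, -1.0, 0.001]]
wrist_force: [-0.1, -0.1, 0.2]
finger_gap: 0.0343
```

>>> {"fn": "drive_tool", "kwargs": {"commands": [[0.5,0,-0.2,0,0],[0.6,0,-0.6,0,0],[0.8,0,-1,0,0]]}}

```text
t: 10.05
eef_pos: [0.5742, -0.0665, 0.1276]
ee_rot: [[-0.108, -0.002, 0.994], [-0.994, 0.0, -0.108], [0.0, -1.0, -0.002]]
wrist_force: [0.6, -1.0, -0.3]
finger_gap: 0.064
```

>>> {"fn": "drive_tool", "kwargs": {"commands": [[1,0,-0.4,0,0],[1,0,-0.9,0,0],[1,0,-1,0,0]]}}

```text
t: 10.35
eef_pos: [0.5778, -0.0669, 0.233]
ee_rot: [[-0.108, 0.009, 0.994], [-0.994, -0.001, -0.108], [0.0, -1.0, 0.009]]
wrist_force: [-0.3, -0.0, -0.5]
finger_gap: 0.0854
```

Run:
```python
from h import *
go(.549,.256,.25,-1.98+np.pi/2)
p=camera_params("wrist");im=read_camera("wrist"); cv2.imwrite("pics/w12.png",im[:,:,::-1])
im=read_camera("top"); crop(im,190,300,220,400,4.4,"pics/t12.png")
```

```text
t 10.35 pos [ 0.5778 -0.0669  0.233 ] yaw -0.108 shift [-3.179 -0.176 -0.632] turn 0.048 F [-0.3 -0.  -0.5] gap 0.0854
```

View pics/w12.png

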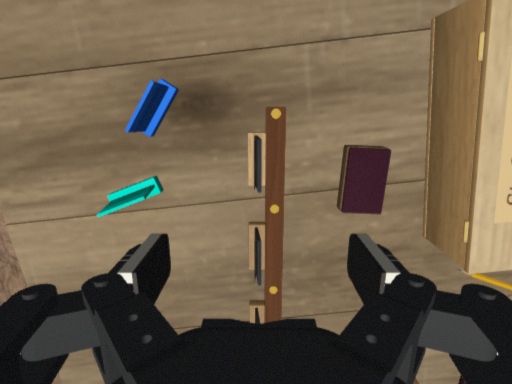

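View pics/t12.png

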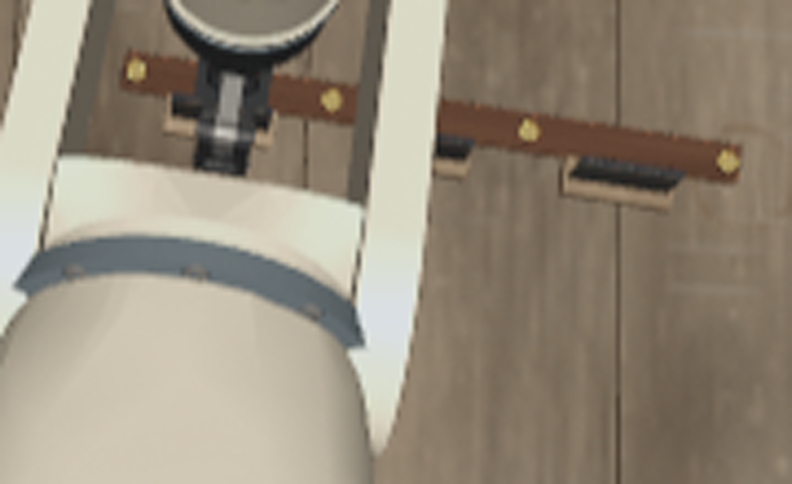

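>>> {"fn": "drive_tool", "kwargs": {"commands": [[1,-0.45,-0.1,-0.1,0],[1,-0.9,-0.2,-0.2,0],[1,-1,-0.2,-0.2,0]]}}

```text
t: 10.75
eef_pos: [0.5647, 0.0383, 0.2462]
ee_rot: [[-0.106, -0.002, 0.994], [-0.994, 0.001, -0.106], [-0.001, -1.0, -0.002]]
wrist_force: [0.9, 0.3, 0.3]
finger_gap: 0.0854
```

>>> {"fn": "drive_tool", "kwargs": {"commands": [[1,-0.45,0,-0.1,0],[1,-0.9,0,-0.2,0],[1,-1,0,-0.2,0]]}}

```text
t: 11.05
eef_pos: [0.5552, 0.1397, 0.2451]
ee_rot: [[-0.105, -0.003, 0.994], [-0.994, 0.0, -0.105], [0.0, -1.0, -0.003]]
wrist_force: [-0.2, -0.2, -0.6]
finger_gap: 0.0855
```

>>> {"fn": "drive_tool", "kwargs": {"commands": [[1,-0.45,0,-0.1,0.02],[1,-0.9,0,-0.2,0.04],[1,-1,0,-0.2,0.048],[1,-1,0,-0.2,0.048]]}}

```text
t: 11.45
eef_pos: [0.547, 0.2389, 0.2453]
ee_rot: [[-0.396, -0.002, 0.918], [-0.918, -0.001, -0.396], [0.002, -1.0, -0.001]]
wrist_force: [-0.2, 0.2, -0.1]
finger_gap: 0.0858
```

Run:
```python
from h import *
go(.549,.256,.138,-1.98+np.pi/2)
p=camera_params("wrist");im=read_camera("wrist"); cv2.imwrite("pics/w13.png",im[:,:,::-1])
for n,z in (("handle_bar",.154),("carousel_base",0),("pourer_mid",.07)):
    for d in tip_of("wrist",n)[:2]: print(n,round(d["conf"],2),np.round(d["at"],1),toplane(p,d["at"],z).round(3))
```

```text
t 11.45 pos [0.547  0.2389 0.2453] yaw -0.408 shift [-0.167  1.073 -0.048] turn 0.0003 F [-0.2  0.2 -0.1] gap 0.0858
handle_bar 0.98 [175.1 255.3] [0.55  0.253 0.154]
carousel_base 0.82 [149.  254.8] [0.547 0.254 0.   ]
pourer_mid 0.81 [224.  250.9] [0.514 0.186 0.07 ]
pourer_mid 0.49 [148.3 255.1] [0.553 0.263 0.07 ]
```

View pics/w13.png

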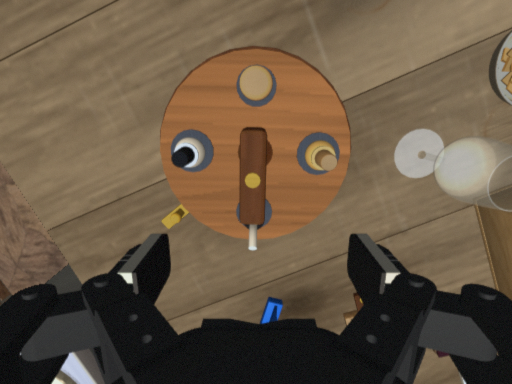

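Run:
```python
from h import *
p=camera_params("wrist"); c=np.array([.548,.2545])
for q,z in (((211,183),.012),((224,166),.008),((217,175),.01)):
    X=toplane(p,q,z)[:2]-c; print(X,np.linalg.norm(X),np.arctan2(X[1],X[0]))
im=read_camera("wrist"); crop(im,140,260,130,290,5,"pics/w13c.png")
t=trace("wrist","carousel")
for k in t[:2]:print(k["conf"],k["box"])
```

```text
[-0.1207573  -0.03920867] 0.12696316767549365 -2.827641281023564
[-0.15236932 -0.04758798] 0.15962777416840038 -2.8388718164980333
[-0.13543369 -0.04298561] 0.14209168549590484 -2.8342569889960454
0.67 [156.9, 49.0, 189.2, 197.5]
```

View pics/w13c.png

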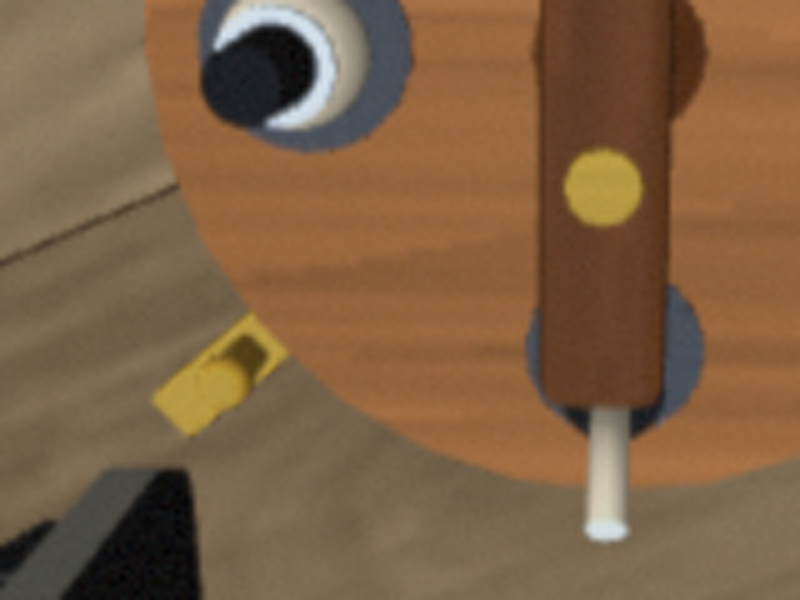

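>>> {"fn": "drive_tool", "kwargs": {"commands": [[1,-0.157,0,-0.045,0],[1,-0.157,0,-0.045,0]]}}

```text
t: 11.95
eef_pos: [0.5502, 0.2555, 0.2475]
ee_rot: [[-0.398, 0.001, 0.917], [-0.917, 0.001, -0.398], [-0.001, -1.0, 0.0]]
wrist_force: [-0.4, 0.1, 0.3]
finger_gap: 0.0853
```

Run:
```python
from h import *
go(.5485,.255,.138,-1.982+np.pi/2)
p=camera_params("wrist");im=read_camera("wrist"); cv2.imwrite("pics/w14.png",im[:,:,::-1])
```

```text
t 11.95 pos [0.5502 0.2555 0.2475] yaw -0.409 shift [ 0.013  1.095 -0.013] turn 0.0003 F [-0.4  0.1  0.3] gap 0.0853
```

View pics/w14.png

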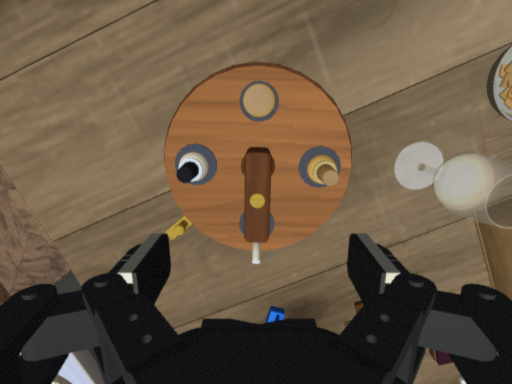

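>>> {"fn": "drive_tool", "kwargs": {"commands": [[0.7,0.01,0.3,0,0],[0.7,0.01,0.7,0,0],[0.7,0.01,1,0,0],[0.7,0.01,1,0,0]]}}

```text
t: 12.4
eef_pos: [0.5464, 0.2521, 0.1433]
ee_rot: [[-0.398, -0.007, 0.918], [-0.918, -0.003, -0.398], [0.006, -1.0, -0.005]]
wrist_force: [-0.5, 0.2, 0.3]
finger_gap: 0.0601
```

>>> {"fn": "drive_tool", "kwargs": {"commands": [[0.7,0,0.09,0,0],[0,0,0.09,0,0],[0,0,0.09,0,0],[0,0,0.09,0,0],[0,0,0.09,0,0]], "grip_force": 25}}

```text
t: 12.9
eef_pos: [0.5484, 0.2544, 0.1399]
ee_rot: [[-0.398, -0.001, 0.917], [-0.917, 0.002, -0.398], [-0.001, -1.0, -0.001]]
wrist_force: [-7.7, 3.5, 6.7]
finger_gap: 0.0196
```

Run:
```python
from h import *
go(.5485,.255,.138,-1.268)
p=camera_params("wrist");im=read_camera("wrist"); cv2.imwrite("pics/w15.png",im[:,:,::-1])
```

```text
t 12.9 pos [0.5484 0.2544 0.1399] yaw -0.41 shift [-0.005  0.019 -0.002] turn 0.1366 F [-7.7  3.5  6.7] gap 0.0196
```

View pics/w15.png

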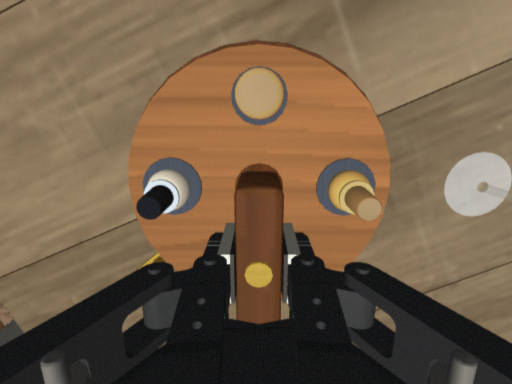

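>>> {"fn": "drive_tool", "kwargs": {"commands": [[0,0,0,0,0.012],[0,0,0,0,0.028],[0,0,0,0,0.044],[0,0,0,0,0.06],[0,0,0,0,0.076]]}}

```text
t: 13.45
eef_pos: [0.5487, 0.2543, 0.1399]
ee_rot: [[-0.778, -0.0, 0.629], [-0.629, 0.001, -0.778], [-0.001, -1.0, -0.001]]
wrist_force: [-6.0, 2.4, 6.4]
finger_gap: 0.0199
```

>>> {"fn": "drive_tool", "kwargs": {"commands": [[0,0,0,0,0.016],[0,0,0,0,0.032],[0,0,0,0,0.046],[0,0,0,0,0.057],[0,0,0,0,0.06]]}}

```text
t: 13.95
eef_pos: [0.5487, 0.2541, 0.1399]
ee_rot: [[-0.954, -0.0, 0.3], [-0.3, 0.001, -0.954], [-0.0, -1.0, -0.001]]
wrist_force: [-6.3, 0.8, 6.7]
finger_gap: 0.0197
```

>>> {"fn": "drive_tool", "kwargs": {"commands": [[0,0,0,0,0],[0,0,0,0,0],[0,0,0,0,0]]}}

```text
t: 14.25
eef_pos: [0.5487, 0.2541, 0.1399]
ee_rot: [[-0.953, -0.0, 0.302], [-0.302, 0.001, -0.953], [-0.0, -1.0, -0.001]]
wrist_force: [-6.1, 0.6, 6.9]
finger_gap: 0.0195
```

Run:
```python
from h import *
go(.5485,.255,.138,-1.268)
p=camera_params("wrist");im=read_camera("wrist"); cv2.imwrite("pics/w16.png",im[:,:,::-1])
im=read_camera("top"); crop(im,170,290,90,210,5,"pics/t16.png"); crop(im,180,290,220,400,4.4,"pics/t16b.png");
im=read_camera("scene"); crop(im,150,330,130,370,3.3,"pics/s16.png")
```

```text
t 14.25 pos [0.5487 0.2541 0.1399] yaw -1.264 shift [-0.001  0.019 -0.009] turn 0.0006 F [-6.1  0.6  6.9] gap 0.0195
```

View pics/w16.png

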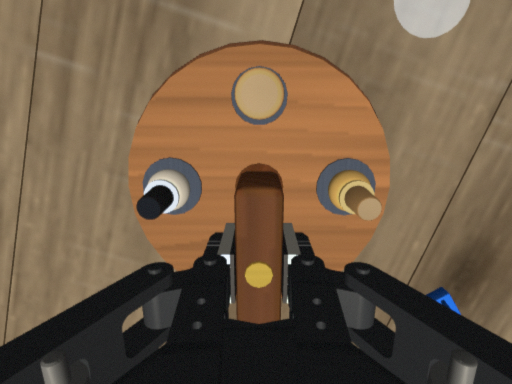

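View pics/t16.png

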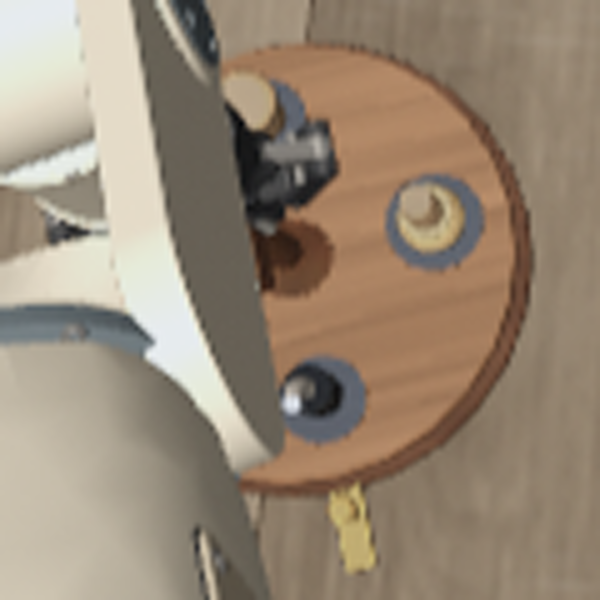

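View pics/s16.png

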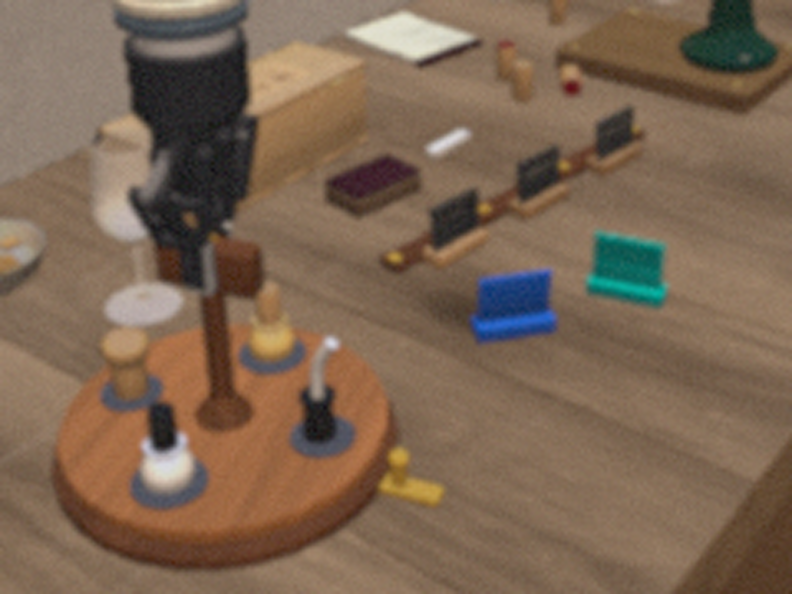

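View pics/t16b.png

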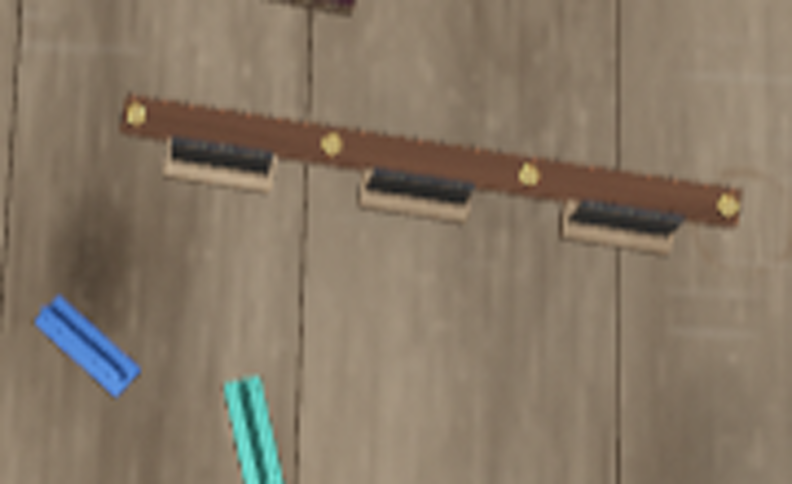

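Run:
```python
from h import *
p=camera_params("top"); 
ctr=toplane(p,c5(292,262),.03)[:2]
P=toplane(p,c5(323,400),.03)[:2]; st=toplane(p,c5(435,221),.03)[:2]
for c in (ctr,np.array([.5485,.2545])):
  for nm,X in (("pourer",P),("stop-90",st),("ptr1",toplane(p,c5(345,490),.012)[:2]),("ptr2",toplane(p,c5(360,570),.012)[:2])):
    d=X-c; print(nm,np.linalg.norm(d).round(3),(np.arctan2(d[1],d[0])-(np.pi/2 if nm[0]=="s" else 0)).round(3))
c=np.array([.58787,-.18721]);yv=np.array([.10747,.99421]);xv=np.array([.99421,-.10747])
for a,b in [((164,177),(271,190)),((360,208),(467,221)),((562,239),(668,253))]:
    a,b=[toplane(p,(((q[1]+.5)/4.4-.5+180),((q[0]+.5)/4.4-.5+220)),0)[:2] for q in (a,b)]
    v=a-b;L=np.linalg.norm(v);v/=L;n=np.array([v[1],-v[0]]);m=(a+b)/2+.011*n-c
    print("tag L",L.round(3),"rail x",(m@xv).round(4),"y",(m@yv).round(4),"ang",np.arctan2(v@xv,v@yv).round(3))
```

```text
pourer 0.074 -2.827
stop-90 0.077 -2.808
ptr1 0.12 -2.847
ptr2 0.162 -2.851
pourer 0.075 -2.839
stop-90 0.076 -2.817
ptr1 0.121 -2.854
ptr2 0.163 -2.856
tag L 0.065 rail x -0.0211 y 0.1246 ang -0.033
tag L 0.065 rail x -0.0215 y 0.0047 ang -0.033
tag L 0.064 rail x -0.0217 y -0.1178 ang -0.023
```

```bash
python3 -c "
from plant import env,telemetry
s=telemetry.sense();print(s['t'],s['finger_gap'],s['qd']);env.sign_off()"
```

```text
14.4 0.01973098202972841 [ 1.78104971e-03 -1.63079052e-03  1.19433163e-03  8.04079242e-05
 -2.10721285e-03 -9.98661635e-05]
the job is handed in; nothing more can be done
```

The job is handed in at 14.4 s of the 67 s allowed. `sign_off` gives no verdict, so the results below come from my own camera measurements.

**Tags:** I gripped each of the three wood-footed tags by its slate, set it against the rail in its own bay, and released it. The blue and turquoise look-alikes were not touched. In the last top-camera check:

| Check | Measured | Limit |
|---|---|---|
| Offset from the bay's middle | about 5, 5 and 2 mm | 16 mm |
| Distance of tag centre from the rail's centre line | 21–22 mm (23 mm is flush) | 18–29 mm |
| Angle to the rail | 0.02–0.03 rad | 0.08 rad |

The 1–2 mm by which they read closer than flush is within the camera calibration error.

**Carousel:** I turned it 0.86 rad clockwise by the bar. The pourer measures about 0.02 rad off the pointer line. A check against the neighbouring stopper gave about 0.04 rad. Both are within the 0.1 rad limit. The bar is still held at 25 N with a 20 mm finger opening, and the arm is at rest.

**Left alone:** The glass, wiper and chalk look unmoved in the final scene picture. I did not re-measure their positions.

No check failed. The main disagreement was the starting angle of the third tag, where the top and wrist cameras differed by about 0.05 rad. Gripping it straightened the tag, so this did not matter in the end.

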